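Uncover the blind cap and hold it hole-up on the measuring anvil

ROBOT

A 6-joint arm with a two-finger parallel gripper is mounted at the origin on the work surface; the furniture and walls round the work are solid. World frame = base frame: x ahead of the robot, y to its left, z up, the work surface at z = 0. Lengths are in m, angles in rad, forces in N, time in s.
With the tool pointing down it reaches from about 0.25 to 0.775 m from the base axis. Payload 4 kg.
Tool frame: the origin (TCP) lies on the centre line of the jaws, within the pads' length; the fingertips stand 14 mm ahead of it and the grasp point (between the pads) lies 5 mm behind it (robot.tcp_to_tips is the distance from the TCP to the fingertips, in m); z points along the fingers, y is the line along which they close (so a half turn about z gives the same grasp; the last joint's range is limited). The gripper opens to 94 mm and grips with 3 to 60 N. Pads are 16 mm wide; open, the fingers measure 119 mm over their backs; the gripper's body (75 mm by 177 mm) begins 78 mm behind the grasp point.
Start: joints at [1.083, 0.087, 1.371, -0, 1.684, -0.103], TCP at [0.206, 0.51, 0.22] pointing down, gripper open.
Joint ranges: [-3.1, 3.1], [-0.76, 2.03], [0.27, 2.55], [-1.08, 4.22], [0.17, 2.65], [-2.57, 2.57]. Speed limits (rad/s): [2.79, 2.79, 3.14, 3.14, 3.14, 3.14].

INTERFACE

Orientations are given as [roll, pitch, yaw] about the fixed x, y, z axes, in that order (R = Rz(yaw) Ry(pitch) Rx(roll)).
In Python, from bench import robot gives the robot as it stands.
- The arm moves only by the tool carry_out, never from a script. Its argument "increments" is a list of rows, each a list of 3 entries, a list of its own where there are three numbers: the closure in counts, from 0 (fully open) to 255 (shut), then the shift along the tool's x, y, z in mm, then the turn about the tool's z in degrees. In form: [[fingers, [dx, dy, dz], twist], ...]. A call has 1 to 8 rows; each row shifts and turns the commanded pose from where the row before left it, along the tool's axes as they then stand; what a row does not reach is not made up. A row lasts 1/10 s, in which the tool goes at most 50 mm and 8.59 degrees, less where a joint would pass 70% of its speed; a pose out of reach is approached as far as the arm can. A call with a gripper value outside its range is refused whole. The fingers move at their own pace and stop on an object; the grip force is fixed at half the most. Time passes only in rows, so rows that do not move let the fingers close. It gives the time, the measured TCP pose, the force, the opening and the grip force at its end, in the units of the state.
- robot.get_obs(): the state, without advancing time (a new reading comes with each control period).
- robot.snapshot(name): name is "side" or "top" or "wrist"; returns the picture (480x640x3 uint8, blue, green, red); there is no depth.
- robot.get_calibration(name): a dict with "vfov" (degrees; the focal length in pixels is half the picture's height over the tangent of half this angle, whatever the lens; pixels are square), "cx", "cy" (the principal point, pixels), "T" (4x4, takes a point from camera to world coordinates). Camera axes: x right, y down, z forward; pixel columns grow to the right and rows downward; lengths in m; the calibration is good to about 2 mm. A picture is of the moment at which its call begins: read the wrist's pose just before it. get_calibration takes no time and is no camera call; for the wrist camera it gives the pose at the moment of the call.
- robot.close_job(): hands the job in; it is judged then, once.
The state is a dict: "time": time; "joint_positions": joint angles; "qvel": joint speeds; "joint_torque": joint torques, N m; "tool_pos": TCP position; "ee_rot": TCP orientation; "wrist_force": force on the tool from outside, world axes, zero at the start; "wrist_torque": the same for the moment, N m; "width": finger opening in m; "finger_force": force on a finger pad.
Only numpy, scipy, OpenCV 4.12 (cv2) and the standard library are available. Lean on these libraries where they do the work, as an engineer would, in place of code of your own. Each camera call takes 0.05 s, during which the arm holds its last target. There are 200 camera calls.

TASK

Lift the dust cover off the V-block stand by its handle and stand it upright on the bench beside the stand. Take the blind steel cap that lay under it, find which of its two like-looking ends is bored, turn it over so that the blind hole faces straight up, and lower it until you feel the middle of its closed end rest lightly on top of the measuring anvil. Finish while still gripping it there, upright and still, so that I can put the caliper's depth rod down the hole, and leave the other things on the bench where they are.

Things in the scene. Friction and masses are not known exactly. Their poses are not given: they have to be found in the camera images.
- stand: Fixed inspection stand: round grey base 150 mm across, 10 mm high, a steel step 106 mm across up to 14 mm, in the middle a steel V-block 44 mm long and 32 mm wide (narrower than the cap: fingers pass down both sides of it), top edges 58 mm above the bench. Origin: centre of the underside, z up; the groove runs along its x axis. Looks the same turned end for end
- cover: Dust cover: aluminium can mouth down over the V-block, rim on the stand's grey base round the step (10 mm above the bench). 118 mm across, 98 mm high without handle, open below, wall 3 mm, 0.3 kg. Origin: centre of the rim, z up to the handle. Must rise 90 mm to clear the cap. The bench on the robot's side of the stand, to the right, is free: round x 0.40, y -0.30 m
- cover_grip (a point): Middle of the black grip bar of the cover's handle, 132 mm above the rim: bar 13 mm thick and 56 mm long along the cover's y axis, its underside 27 mm clear of the can
- cap: Blind cap: steel cylinder 38 mm across, 64 mm long, about 0.25 kg, the same outside at both ends. One end has a round blind hole 23 mm across, 44 mm deep; the other is closed. Lies in the V-block under the cover, axis level, 69 mm above the bench; the hole may face left, right or the robot. Origin: middle of the cylinder, on its axis; x runs along it, out of the hole
- cap_mouth (a point): Centre of the hole's mouth, 32 mm from the cap's origin along +x
- cap_foot (a point): Centre of the cap's flat closed end, 32 mm from the cap's origin along -x; the centre of mass lies about 4 mm from the origin towards this end
- anvil: Measuring anvil fixed to the bench: round grey base 76 mm across, 12 mm high, upright steel post 20 mm thick ending in a flat hard button 16 mm across, 62 mm above the bench. Rigid. Thinner than the hole: the wrong way up, the cap would slip down over the button instead of stopping at its height. Origin: centre of the underside, z up
- anvil_top (a point): Centre of the anvil's flat top, 62 mm above the bench. (Beware: a square green lamp post, 50 mm thick, rises from the floor to 1.3 m past the bench's far left edge, at x 0.595, y 0.234, and a wall stands right behind that edge)
- caliper: Digital caliper lying on the bench, 239 mm long, a bystander
- dot_roll: Roll of round green stickers, 70 mm across and 22 mm high, lying flat, a bystander
- wash_bottle: Wash bottle, 178 mm high, standing at the left edge of the bench, a bystander
- iron_a: Golf iron head in a clear bag, 43x106x75 mm, standing at the left of the bench, a bystander
- iron_b: Another golf iron head in a clear bag, 43x105x78 mm, standing to the left of the anvil, a bystander
There are look-alikes about, which are no part of the job. What is shaped like the anvil but orange is not meant.

How it is judged:
On the way, in this order (a step that is already met when the one before it is completed fails the run):
1. the dust cover stands upright on the bench beside the stand, let go (height (world z) of cover below 0.006 m and angle between cover's own z axis and vertical below 0.08 rad and horizontal distance between cover and stand above 0.13 m and contact force between the fingers and cover below 0.1 N and linear speed of cover below 0.02 m/s), for 0.2 s.
2. the cap is held clear of the V-block with its hole up (angle between cap's own x axis and vertical below 0.3 rad and contact force between the fingers and cap above 2 N and contact force between cap and stand below 0.1 N and height (world z) of cap_foot above 0.05 m), for 0.1 s.
At the end, for the whole second after the job is handed in: The cap is still in the fingers' grip (over 2 N), hole up within 9 degrees of vertical and still, the centre of its closed end within 8 mm of the anvil top's centre and bearing on it with 0.3 to 40 N; the cover stands upright on the bench, its centre more than 130 mm from the stand's centre (angle between cap's own x axis and vertical below 0.16 rad and horizontal distance between cap_foot and anvil_top below 0.008 m and distance between cap_foot and anvil_top below 0.011 m and contact force between cap and anvil between 0.3 and 40 N and contact force between the fingers and cap above 2 N and linear speed of cap below 0.02 m/s and height (world z) of cover below 0.006 m and angle between cover's own z axis and vertical below 0.08 rad and horizontal distance between cover and stand above 0.13 m); the arm keeps its last pose, push and grip.
It fails at once if a bystander (caliper, sticker roll, wash bottle, iron heads) is moved by more than 30 mm (distance of any of caliper, dot_roll, wash_bottle, iron_a, iron_b from where it was at the start of the episode above 0.03 m).
It fails at once if the cap is pressed on the anvil with more than 60 N (contact force between cap and anvil above 60 N).
It also fails if it takes over 51 s, if anything falls off the work surface, if the arm or the gripper's body presses on something with over 40 N, if the wrist force passes 120 N, or if a joint passes its speed limit or range.

## Working session

There is one attempt and no reset: what is moved stays moved. The work goes in short steps, Python scripts to look and compute and a tool call to move; the robot and the scene stay as the last step left them, time stands still between calls to the robot, and variables do not carry over. Pictures are saved under pics/ and viewed, at most 10 in all, crops included, and the job is handed in when it is done.

Besides the shell and the picture viewer there is one more tool, called as name(argument=value, ...) on one line, values as JSON. carry_out: Moves the arm, as the interface text tells. Its arguments: {"type":"object","properties":{"increments":{"type":"array","items":{"type":"array"}}},"required":["increments"]}

```bash
ls; mkdir -p pics; python3 - <<'E'
from bench import robot
import cv2,numpy as np
np.set_printoptions(precision=4,suppress=True)
o=robot.get_obs()
for k,v in o.items(): print(k,v)
for n in ("top","side"):
    cv2.imwrite(f"pics/{n}0.png",robot.snapshot(n)); print(n,robot.get_calibration(n))
E
```

```text
pics
time 0.0
joint_positions [ 1.0829  0.0879  1.3722  0.      1.6836 -0.1031]
qvel [ 0.0004 -0.0002 -0.0003  0.0016 -0.0008 -0.0011]
joint_torque [ -0.0002 -34.0177 -30.2425   0.0719   0.0329  -0.0002]
tool_pos [0.2062 0.5093 0.2183]
ee_rot [-3.1394 -0.0002  2.7568]
wrist_force [-0.1957  0.0634  0.8789]
wrist_torque [-0.0023 -0.002   0.0373]
finger_force 0.0
width 0.09401567835617664
top {'vfov': 44.02020244823121, 'cx': 320.6469184616906, 'cy': 244.13371415474927, 'T': array([[ 0.0397, -0.9399,  0.3391, -0.0788],
       [-0.9992, -0.034 ,  0.0226,  0.0143],
       [-0.0097, -0.3397, -0.9405,  1.5073],
       [ 0.    ,  0.    ,  0.    ,  1.    ]])}
side {'vfov': 50.649944315779074, 'cx': 322.5094284844198, 'cy': 233.2919810383026, 'T': array([[ 0.8789, -0.2153,  0.4257, -0.0786],
       [-0.4767, -0.3638,  0.8003, -0.9293],
       [-0.0174, -0.9063, -0.4224,  0.6305],
       [ 0.    ,  0.    ,  0.    ,  1.    ]])}
```

View pics/top0.png

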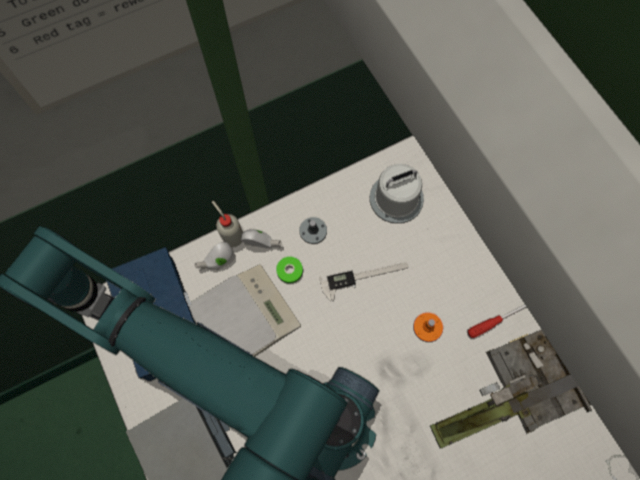

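View pics/side0.png

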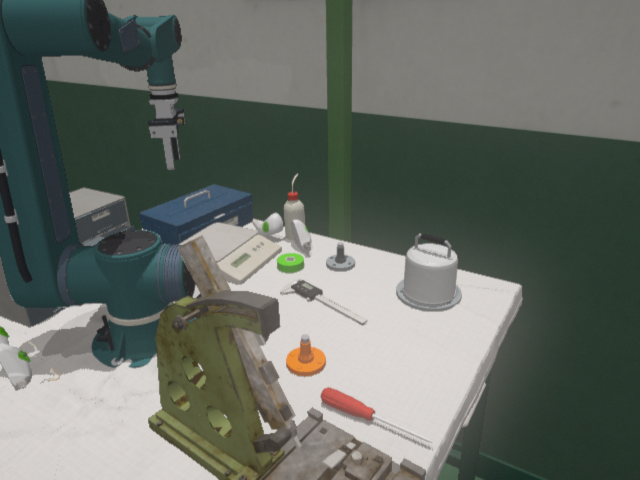

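Top: the grey anvil is at (313,230); the orange look-alike at (428,326) isn't meant. The cover with its handle is at (400,190), and its bar is near (402,178). In the side view the cover is at (430,270) and the anvil at (341,258). Next is one close crop of both in each view.

```bash
cat > h.py <<'E'
import numpy as np,cv2
from bench import robot
np.set_printoptions(precision=4,suppress=True)
def ray(n,u,v,c=None):
    c=c or robot.get_calibration(n); f=240/np.tan(np.radians(c['vfov'])/2)
    T=np.array(c['T']); return T[:3,3],T[:3,:3]@np.array([(u-c['cx'])/f,(v-c['cy'])/f,1])
def onz(n,u,v,z,c=None):
    o,d=ray(n,u,v,c); return o+d*(z-o[2])/d[2]
def proj(n,p,c=None):
    c=c or robot.get_calibration(n); f=240/np.tan(np.radians(c['vfov'])/2)
    q=np.linalg.inv(np.array(c['T']))@np.append(p,1); return np.array([c['cx']+f*q[0]/q[2],c['cy']+f*q[1]/q[2]])
def crop(im,x,y,w,h,k): return cv2.resize(im[y:y+h,x:x+w],None,fx=k,fy=k,interpolation=cv2.INTER_CUBIC)
E
python3 - <<'E'
from h import *
t=cv2.imread('pics/top0.png');s=cv2.imread('pics/side0.png')
a=np.hstack([crop(t,360,155,80,60,5),crop(t,280,200,80,60,5)])
b=np.hstack([crop(s,390,225,80,60,5),crop(s,300,225,80,60,5)])
cv2.imwrite('pics/c1.png',np.vstack([a,b]))
print(onz('top',402,178,.142),onz('top',313,224,.062),onz('side',341,243,.062),onz('side',433,239,.142))
E
```

```text
[ 0.5998 -0.1525  0.142 ] [0.4977 0.0714 0.062 ] [0.507  0.0724 0.062 ] [ 0.6096 -0.1543  0.142 ]
```

View pics/c1.png

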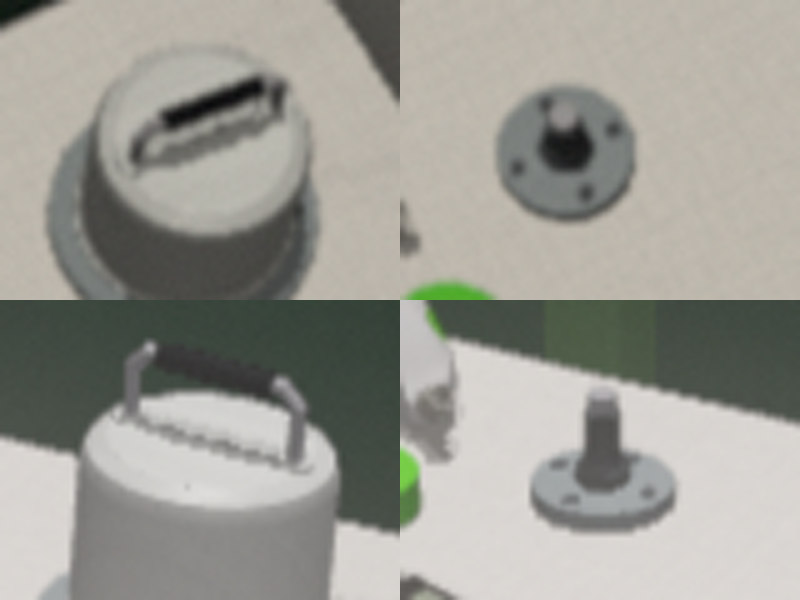

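The crops confirm it. The black grip bar runs from (392,179) to (413.6,171.6) in top and from (421.6,236) to (445.6,241.6) in side. The grey anvil's button is at top (312.6,223.4) and side (340.4,243.8).

```bash
cat >> h.py <<'E'
def tri(pts):
    A=np.zeros((3,3));b=np.zeros(3)
    for n,u,v in pts:
        o,d=ray(n,u,v);d=d/np.linalg.norm(d);M=np.eye(3)-np.outer(d,d);A+=M;b+=M@o
    return np.linalg.solve(A,b)
E
python3 - <<'E'
from h import *
print(tri([('top',402.8,175.3),('side',433.6,238.8)]),tri([('top',312.6,223.4),('side',340.4,243.8)]))
a,b=onz('top',392,179,.142),onz('top',413.6,171.6,.142);print(a,b,np.degrees(np.arctan2(*(b-a)[1::-1])))
a,b=onz('side',421.6,236,.142),onz('side',445.6,241.6,.142);print(a,b,np.degrees(np.arctan2(*(b-a)[1::-1])))
from scipy.spatial.transform import Rotation as R
o=robot.get_obs();print(R.from_euler('xyz',o['ee_rot']).as_matrix())
print(robot.get_calibration('wrist'))
E
```

```text
[ 0.6088 -0.1553  0.1424] [0.5025 0.0719 0.0601]
[ 0.5961 -0.1271  0.142 ] [ 0.619  -0.1822  0.142 ] -67.45988498799521
[ 0.5978 -0.1294  0.142 ] [ 0.6246 -0.1784  0.142 ] -61.34199663746773
[[-0.9269  0.3754 -0.0009]
 [ 0.3754  0.9269 -0.0017]
 [ 0.0002 -0.0019 -1.    ]]
{'vfov': 69.26117344675474, 'cx': 320.29676451504116, 'cy': 238.94323534694684, 'T': array([[ 0.3751,  0.8968,  0.2346,  0.1379],
       [ 0.927 , -0.3627, -0.0957,  0.5368],
       [-0.0007,  0.2534, -0.9674,  0.3836],
       [ 0.    ,  0.    ,  0.    ,  1.    ]])}
```

carry_out(increments=[[0,[0,0,-25],8.5],[0,[0,0,-25],8.5],[0,[0,0,-25],8.5],[0,[0,0,-25],8.5],[0,[0,0,-10],8.5],[0,[-25,3,0],0.5],[0,[-45,5,0],0],[0,[-45,5,0],0]])

```text
time: 0.9
tool_pos: [0.2671, 0.4102, 0.3287]
ee_rot: [-3.141, 0.001, 2.008]
wrist_force: [0.6, 0.7, -0.8]
width: 0.094
finger_force: 0.0
```

carry_out(increments=[[0,[-45,5,0],0],[0,[-45,5,0],0],[0,[-45,5,0],0],[0,[-45,5,0],0],[0,[-45,5,0],0],[0,[-45,5,0],0],[0,[-45,5,0],0],[0,[-45,5,0],0]])

```text
time: 1.7
tool_pos: [0.4555, 0.0998, 0.3291]
ee_rot: [-3.141, -0.0, 2.006]
wrist_force: [0.4, 0.3, -0.4]
width: 0.0942
finger_force: 0.0
```

carry_out(increments=[[0,[-45,5,0],0],[0,[-45,5,0],0],[0,[-45,5,0],0],[0,[-45,5,0],0],[0,[-45,5,0],0],[0,[-30,4,0],0],[0,[0,0,0],0],[0,[0,0,0],0]])

```text
time: 2.5
tool_pos: [0.5888, -0.1175, 0.3283]
ee_rot: [-3.14, -0.002, 2.005]
wrist_force: [0.8, 0.5, -0.5]
width: 0.0939
finger_force: 0.0
```

```bash
cat >> h.py <<'E'
from scipy.spatial.transform import Rotation as R
def to(p,psi=None):
    o=robot.get_obs();M=R.from_euler('xyz',o['ee_rot']).as_matrix()
    print('t',o['time'],'at',o['tool_pos'],'psi',round(np.degrees(o['ee_rot'][2]),2),'tilt',np.degrees(np.arccos(-M[2,2])),'w',o['width'],'ff',o['finger_force'],'F',o['wrist_force'])
    print(' tool shift mm',M.T@(np.array(p)-o['tool_pos'])*1000, 'twist' if psi is not None else '', None if psi is None else np.degrees(o['ee_rot'][2])-psi)
E
python3 - <<'E'
from h import *
to([.609,-.155,.14],115)
c=robot.get_calibration('wrist')
cv2.imwrite('pics/w1.png',robot.snapshot('wrist'));print(proj('wrist',[.609,-.155,.142],c),c)
for p in((428,326),(480,330),(450,430)):print(onz('top',*p,.0))
E
```

```text
t 2.5 at [ 0.5888 -0.1175  0.3283] psi 114.9 tilt 0.1535213724675986 w 0.09388978398701826 ff 0.0 F [ 0.839   0.5344 -0.526 ]
 tool shift mm [-42.8815   2.8299 188.1604] twist -0.09613543064133978
[323.1717 261.101 ] {'vfov': 69.26117344675474, 'cx': 320.29676451504116, 'cy': 238.94323534694684, 'T': array([[ 0.9069,  0.408 ,  0.1051,  0.5578],
       [ 0.4213, -0.8779, -0.2275, -0.0516],
       [-0.0006,  0.2506, -0.9681,  0.4935],
       [ 0.    ,  0.    ,  0.    ,  1.    ]])}
[ 0.2515 -0.2337  0.    ]
[ 0.2461 -0.3662  0.    ]
[-0.0018 -0.2813  0.    ]
```

View pics/w1.png

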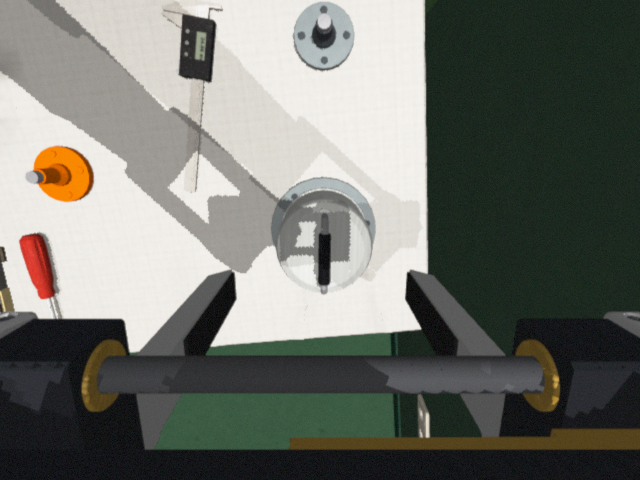

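The wrist view shows the black grip bar upright, centred at about (323.5,258) against a predicted (323,261). That agrees, so I'll grasp it.

carry_out(increments=[[0,[-41,3,20],0],[0,[0,0,45],0],[0,[0,0,45],0],[0,[0,0,40],0],[0,[0,0,25],0],[0,[0,0,12],0],[0,[0,0,0],0],[0,[0,0,0],0]])

```text
time: 3.35
tool_pos: [0.6098, -0.1528, 0.1447]
ee_rot: [3.139, 0.002, 2.007]
wrist_force: [-0.6, -0.2, 0.3]
width: 0.0939
finger_force: 0.0
```

carry_out(increments=[[255,[0,0,0],0],[255,[0,0,0],0],[255,[0,0,0],0],[255,[0,0,0],0],[255,[0,0,0],0],[255,[0,0,0],0],[255,[0,0,0],0],[255,[0,0,0],0]])

```text
time: 4.15
tool_pos: [0.6089, -0.1533, 0.1424]
ee_rot: [-3.142, -0.0, 2.006]
wrist_force: [-0.6, -0.0, 0.4]
width: 0.0336
finger_force: 0.0
```

```bash
python3 - <<'E'
from h import *
to([.609,-.155,.26])
c=robot.get_calibration('wrist')
# anvil from previous wrist picture pose (fixed T from log)
c['T']=np.array([[0.9069,0.408,0.1051,0.5578],[0.4213,-0.8779,-0.2275,-0.0516],[-0.0006,0.2506,-0.9681,0.4935],[0,0,0,1]])
print(onz('wrist',323.5,20,.062,c))
E
```

```text
t 4.15 at [ 0.6089 -0.1533  0.1424] psi 114.95 tilt 0.011848270336055504 w 0.03358579614496759 ff 0.0 F [-0.5585 -0.0482  0.4399]
 tool shift mm [  -1.5536   -0.6797 -117.6456]  None
[0.5028 0.0747 0.062 ]
```

carry_out(increments=[[255,[0,0,0],0],[255,[0,0,0],0],[255,[0,0,0],0],[255,[0,0,0],0],[255,[0,0,0],0],[255,[0,0,-15],0],[255,[0,0,-15],0],[255,[0,0,-20],0]])

```text
time: 4.95
tool_pos: [0.6086, -0.1532, 0.1931]
ee_rot: [-3.141, -0.001, 2.006]
wrist_force: [0.4, -0.2, -3.2]
width: 0.0123
finger_force: 30.0
```

carry_out(increments=[[255,[0,0,-30],0],[255,[0,0,-30],0],[255,[0,0,-10],0],[255,[0,0,0],0]])

```text
time: 5.35
tool_pos: [0.6099, -0.1537, 0.2658]
ee_rot: [3.137, 0.004, 2.006]
wrist_force: [-0.9, 1.8, -2.5]
width: 0.0121
finger_force: 30.0
```

```bash
python3 - <<'E'
from h import *
to([.41,-.32,.142])
E
```

```text
t 5.35 at [ 0.6099 -0.1537  0.2658] psi 114.95 tilt 0.3391113408776652 w 0.012074216461074108 ff 29.98990684747696 F [-0.9139  1.785  -2.4795]
 tool shift mm [ -65.9742 -251.9509  123.0073]  None
```

carry_out(increments=[[255,[-4,-16,0],0],[255,[-8,-32,0],0],[255,[-9,-38,0],0],[255,[-10,-40,0],0],[255,[-10,-40,0],0],[255,[-9,-36,10],0],[255,[-7,-28,15],0],[255,[-3,-14,20],0]])

```text
time: 6.15
tool_pos: [0.4095, -0.3121, 0.2156]
ee_rot: [-3.139, -0.001, 2.003]
wrist_force: [1.7, -0.1, -2.6]
width: 0.0118
finger_force: 30.0
```

carry_out(increments=[[255,[0,0,30],0],[255,[0,0,25],0],[255,[0,0,15],0],[255,[0,0,8],0],[255,[0,0,4],0],[255,[0,0,2],0],[255,[0,0,0],0]])

```text
time: 6.85
tool_pos: [0.4135, -0.3109, 0.1343]
ee_rot: [3.141, 0.001, 2.007]
wrist_force: [-0.3, -0.6, -3.1]
width: 0.012
finger_force: 30.0
```

```bash
python3 - <<'E'
from h import *
to([.41,-.32,.1324])
cv2.imwrite('pics/s2.png',robot.snapshot('side'))
cv2.imwrite('pics/t2.png',robot.snapshot('top'))
s=cv2.imread('pics/s2.png');t=cv2.imread('pics/t2.png')
print(proj('side',[.609,-.154,.069]),proj('top',[.609,-.154,.069]))
cv2.imwrite('pics/c2.png',np.hstack([crop(s,330,200,160,200,2.5),crop(t,360,155,80,100,5)]))
E
```

```text
t 6.85 at [ 0.4135 -0.3109  0.1343] psi 114.97 tilt 0.08851788825904706 w 0.01195756735805222 ff 29.989711940288544 F [-0.3187 -0.6257 -3.0503]
 tool shift mm [-6.7494 -7.059   1.9104]  None
[430.2965 268.0256] [399.2623 187.0779]
```

View pics/c2.png

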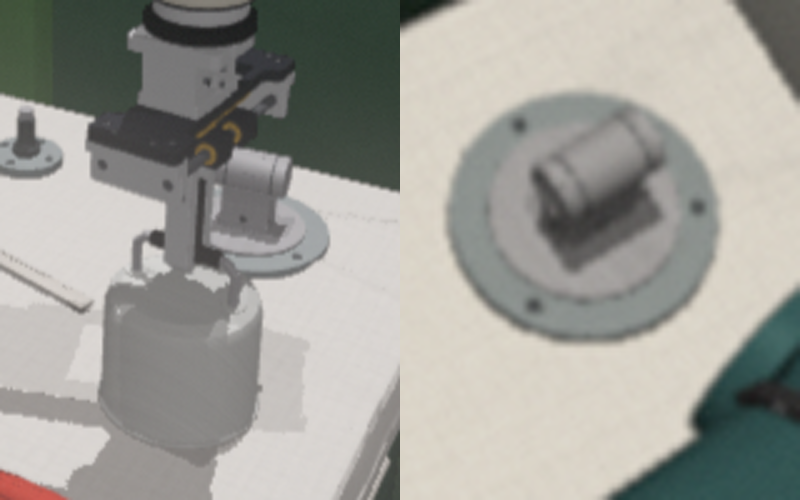

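The crop shows the cover on the bench in the gripper and the cap in the V-block. The cap's axis runs from about (389,193) to (410,182) in top pixels, which is along the tool's x. Its left end looks dark, so that may be the hole. I'll release the cover and look at that end with the wrist camera.

carry_out(increments=[[255,[0,0,1.5],0],[255,[0,0,1],0],[255,[0,0,0],0],[150,[0,0,0],0],[150,[0,0,0],0],[150,[0,0,0],0],[150,[0,0,0],0],[150,[0,0,0],0]])

```text
time: 7.75
tool_pos: [0.413, -0.3105, 0.1308]
ee_rot: [-3.141, -0.0, 2.006]
wrist_force: [1.0, -0.6, -0.2]
width: 0.0385
finger_force: 0.0
```

carry_out(increments=[[110,[0,0,0],0],[110,[0,0,-20],0],[110,[0,0,-35],0],[110,[0,0,-35],0],[110,[15,20,0],0],[110,[27,35,0],0],[110,[27,35,0],0],[110,[27,35,0],0]])

```text
time: 8.55
tool_pos: [0.4864, -0.1696, 0.2211]
ee_rot: [3.141, 0.0, 2.005]
wrist_force: [-0.0, -0.1, -0.2]
width: 0.0532
finger_force: 0.0
```

carry_out(increments=[[110,[27,35,0],0],[110,[27,35,10],0],[110,[27,35,20],0],[110,[10,13,30],0],[110,[0,0,0],0],[110,[0,0,0],0]])

```text
time: 9.15
tool_pos: [0.5539, -0.0388, 0.1606]
ee_rot: [-3.14, -0.001, 2.007]
wrist_force: [-0.2, -0.3, 0.6]
width: 0.0533
finger_force: 0.0
```

```bash
python3 - <<'E'
from h import *
to([.609,-.154,.15])
c=robot.get_calibration('wrist');np.save('c3.npy',c['T'])
w=robot.snapshot('wrist');cv2.imwrite('pics/w3.png',w);p=proj('wrist',[.609,-.154,.069],c);print(p)
s=robot.snapshot('side')
x,y=(p-[80,60]).astype(int);x=min(max(x,0),480);y=min(max(y,0),360);print(x,y)
cv2.imwrite('pics/c3.png',np.hstack([crop(w,x,y,160,120,3.5)[:, :560],crop(s,380,220,80,140,3)]))
E
```

```text
t 9.15 at [ 0.5539 -0.0388  0.1606] psi 114.98 tilt 0.11989817683240264 w 0.053287708219511995 ff 0.0 F [-0.2369 -0.2657  0.6173]
 tool shift mm [-127.6962    1.2775   10.5488]  None
[322.282  389.4661]
242 329
```

View pics/c3.png

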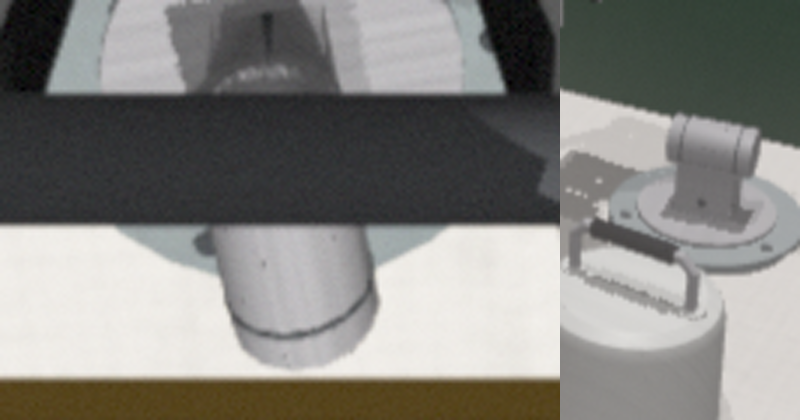

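The gripper's bar hides the cap's end face, at about crop (265,75). The side crop shows the right end plain. I'll move 40 mm nearer so the left end shows above the bar.

carry_out(increments=[[110,[-40,0,0],0],[110,[0,0,0],0]])

```text
time: 9.45
tool_pos: [0.5728, -0.0795, 0.1631]
ee_rot: [3.139, 0.005, 2.001]
wrist_force: [0.7, 1.0, 0.7]
width: 0.0537
finger_force: 0.0
```

```bash
python3 - <<'E'
from h import *
to([.609,-.154,.15])
c=robot.get_calibration('wrist');np.save('c4.npy',c['T'])
w=robot.snapshot('wrist');cv2.imwrite('pics/w4.png',w);p=proj('wrist',[.609,-.154,.069],c);print(p)
print([proj('wrist',np.array([.609,-.154,.069])+np.array([-.4226,.9063,0])*s,c) for s in(.032,-.032)])
cv2.imwrite('pics/c4.png',crop(w,220,200,200,200,3))
E
```

```text
t 9.45 at [ 0.5728 -0.0795  0.1631] psi 114.66 tilt 0.29898845199537105 w 0.05371980911177692 ff 0.0 F [0.7139 1.0059 0.6707]
 tool shift mm [-82.7103   1.7725  13.4813]  None
[322.5091 340.4825]
[array([322.349 , 305.3737]), array([322.6603, 373.6565])]
```

View pics/c4.png

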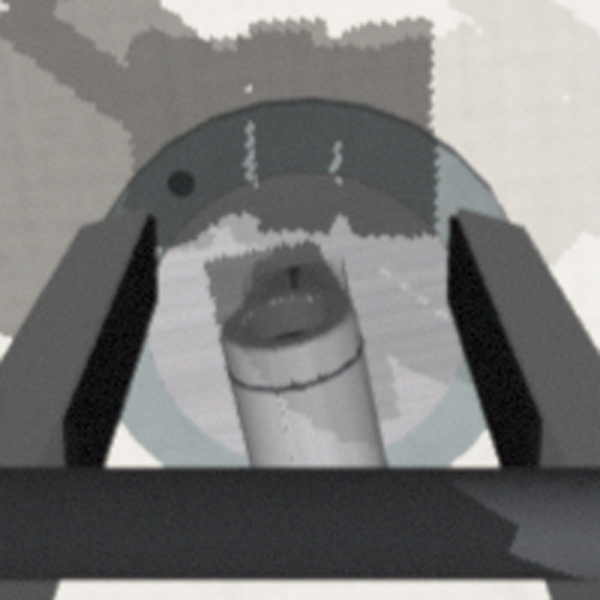

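```bash
python3 - <<'E'
from h import *
c=robot.get_calibration('wrist');c['T']=np.load('c4.npy')
P=lambda x,y,z=.073:onz('wrist',220+x/3,200+y/3,z,c)
a,b=(P(223,345)+P(361,345))/2,(P(250,460)+P(385,460))/2
print(a,b,np.degrees(np.arctan2(*(a-b)[1::-1])),np.linalg.norm(P(250,460)-P(385,460)))
# stand base circle: fit
q=np.array([P(x,y,.010)[:2] for x,y in((180,140),(240,112),(320,100),(400,115),(490,185),(135,425))])
A=np.c_[2*q,np.ones(len(q))];s=np.linalg.lstsq(A,(q**2).sum(1),rcond=None)[0];print('stand',s[:2],np.sqrt(s[2]+s[:2]@s[:2]))
w=cv2.imread('pics/w4.png');s=cv2.imread('pics/s2.png');t=cv2.imread('pics/t2.png')
s=robot.snapshot('side');cv2.imwrite('pics/s5.png',s)
f=lambda im:cv2.normalize(im,None,0,255,cv2.NORM_MINMAX)
cv2.imwrite('pics/c5.png',np.hstack([f(crop(w,290,285,60,50,6)),f(crop(s,400,250,50,60,5)),]) if 0 else np.hstack([f(crop(w,290,280,55,45,6)),f(crop(s,411,255,35,45,6)),f(crop(t,378,175,40,45,6))]))
E
```

```text
[ 0.5945 -0.1326  0.073 ] [ 0.6155 -0.1616  0.073 ] 125.95664980498249 0.03743981537922976
stand [ 0.6087 -0.1491] 0.07308620475975386
```

View pics/c5.png

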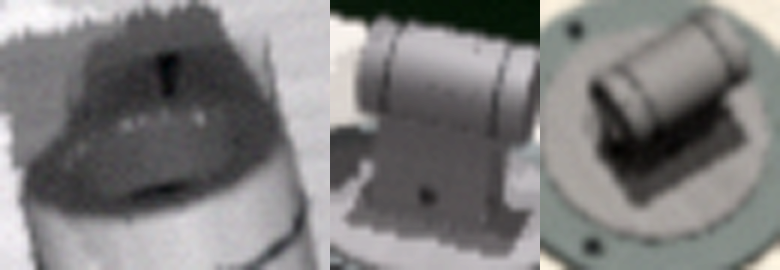

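```bash
python3 - <<'E'
from h import *
np.set_printoptions(linewidth=200)
w=cv2.cvtColor(cv2.imread('pics/w4.png'),cv2.COLOR_BGR2GRAY);print(w[294:320,294:340:2])
s=cv2.cvtColor(cv2.imread('pics/s5.png'),cv2.COLOR_BGR2GRAY);print(s[256:288,434:454])
E
```

```text
[[116 116 115 112 105  83  79  73  71  70  66  66  46  71  72  69  69  71  75  84 118 163 170]
 [116 119 114 113 104  83  79  72  69  67  65  69  49  69  75  71  71  72  73  81 114 146 171]
 [115 115 115 112  98  80  75  76  70  72  70  74  67  75  74  77  72  70  74  73  98 135 168]
 [116 116 119 109  90  74  77  73  70  76  76  78  73  78  85  75  80  76  73  78  81 130 166]
 [115 113 113 110  80  70  74  72  78  78  80  87  84  84  95  83  85  76  79  74  81 116 163]
 [115 115 114 109  78  68  75  76  83  87  96  93  94  90 106  88  88  78  77  76  75  99 159]
 [115 113 116 106  74  78  76  78 104  93  99  97  95  91  98  91  84  77  80  75  79  93 160]
 [117 116 118  99  79  79  79  85 102  98  93  95  91  93  87  85  84  77  75  77  76  91 161]
 [120 120 112  94  77  78  84  82  93  89  93  95  93  92  89  86  84  79  73  76  79  87 147]
 [119 117 102  84  81  84  83  88  88  91  91  92  91  93  91  85  85  76  76  77  78  89 127]
 [117 116  90  78  86  92  84  88  88  88  92  95  94  91  90  89  87  81  73  75  81  98 117]
 [112 101  83  78  86  85  83  85  87  84  91  94  94  
[... 3327 characters left out ...]
68 180 193 202 206 212 212 213 212]
 [110 110 111 110 105 109 124 147 152 159 163 162 166 170 173 181 200 207 211 211]
 [112 111 112 108 105 109 133 157 158 156 154 154 161 166 166 167 174 187 203 208]
 [110 112 113 109 105 110 133 158 161 161 163 156 158 163 165 166 167 169 180 194]
 [112 114 112 109 103 110 144 162 163 168 175 167 168 162 165 166 166 166 167 171]
 [114 113 115 109 106 109 148 172 169 176 178 177 177 175 170 167 166 165 166 166]
 [113 114 114 108 105 110 156 173 177 179 178 177 178 178 178 171 167 166 166 166]
 [114 112 113 107 106 111 156 164 173 174 173 174 175 175 178 178 169 167 166 166]
 [114 114 113 103 103 111 157 161 164 163 162 163 164 166 177 178 173 169 166 166]]
```

The left end, on the tool's +x side, is bored. Its face shows an inner disc about 24/38 of its width, brighter at about 90 against 76, with a deep dark sliver of about 51. The right end is a uniform ~105. Next I refine the cap's axis.

```bash
python3 - <<'E'
from h import *
c=robot.get_calibration('wrist');c['T']=np.load('c4.npy')
print('mouth top rim',onz('wrist',318.3,314.5,.088,c))
l,r=onz('side',417.5,259.3,.088),onz('side',444.5,262.5,.088)
print('side',l,r,np.degrees(np.arctan2(*(l-r)[1::-1])),np.linalg.norm(l-r))
# groove marks on cap: dark ring in t2: top ridge line
l,r=onz('top',378+62/6,175+70/6,.088),onz('top',378+160/6,175+12/6,.088)
print('top edge',l,r,np.degrees(np.arctan2(*(l-r)[1::-1])),np.linalg.norm(l-r))
u=np.array([np.cos(np.radians(124)),np.sin(np.radians(124)),0]);C=np.array([.609,-.153,.066])
to(C-u*.005+[0,0,.06],124)
E
```

```text
mouth top rim [ 0.5919 -0.1249  0.088 ]
side [ 0.5871 -0.1338  0.088 ] [ 0.6293 -0.1762  0.088 ] 134.89367211320697 0.059851629041657785
top edge [ 0.6001 -0.1231  0.088 ] [ 0.6298 -0.1662  0.088 ] 124.57424832479836 0.052361085843033624
t 9.55 at [ 0.5717 -0.0767  0.1627] psi 114.76 tilt 0.14333409881979128 w 0.05375058684719502 ff 0.0 F [ 0.5356  0.7394 -0.6471]
 tool shift mm [-89.8041   2.5807  36.8064] twist -9.238797044299389
```

carry_out(increments=[[110,[-30,1,0],0],[110,[-40,1,0],0],[110,[-20,1,20],0],[110,[0,0,17],-5],[110,[0,0,0],-5],[110,[0,0,0],0],[110,[0,0,0],0]])

```text
time: 10.25
tool_pos: [0.6123, -0.1551, 0.1253]
ee_rot: [3.14, 0.001, 2.179]
wrist_force: [-0.1, 0.2, 0.4]
width: 0.0536
finger_force: 0.0
```

```bash
python3 - <<'E'
from h import *
u=np.array([np.cos(np.radians(125)),np.sin(np.radians(125)),0]);C=np.array([.609,-.153,.066])
to(C-u*.005,125)
c=robot.get_calibration('wrist');w=robot.snapshot('wrist');np.save('c6.npy',c['T']);cv2.imwrite('pics/w6.png',w)
print([proj('wrist',C+u*s+[0,0,.003],c) for s in(.032,0)])
cv2.imwrite('pics/c6.png',crop(w,200,220,240,200,3))
E
```

```text
t 10.25 at [ 0.6123 -0.1551  0.1253] psi 124.84 tilt 0.10637656834441386 w 0.05359797822285834 ff 0.0 F [-0.0757  0.2042  0.3907]
 tool shift mm [-1.3137 -1.5517 59.2515] twist -0.1557866054962176
[array([318.3374, 208.5371]), array([318.5234, 256.0085])]
```

View pics/c6.png

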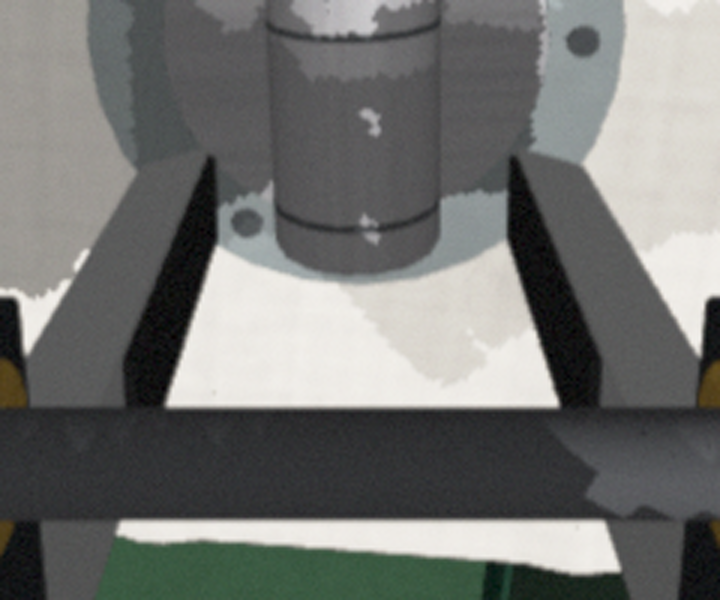

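The wrist view shows the cap's axis centred at column 318.7 (predicted 318.5) and parallel to the jaws' x. I'll descend and grip about 5 mm toward the closed end.

carry_out(increments=[[110,[-1,-1.5,15],0],[110,[0,0,25],0],[110,[0,0,14],0],[110,[0,0,5],0],[110,[0,0,0],0],[255,[0,0,0],0],[255,[0,0,0],0],[255,[0,0,0],0]])

```text
time: 11.1
tool_pos: [0.612, -0.1573, 0.0663]
ee_rot: [3.141, 0.002, 2.181]
wrist_force: [-1.0, -0.8, 1.5]
width: 0.0361
finger_force: 30.0
```

carry_out(increments=[[255,[0,0,0],0],[255,[0,0,0],0],[255,[0,0,0],0]])

```text
time: 11.4
tool_pos: [0.612, -0.1573, 0.0663]
ee_rot: [3.141, 0.002, 2.181]
wrist_force: [-1.1, -1.5, 5.6]
width: 0.0363
finger_force: 30.0
```

```bash
python3 - <<'E'
from h import *
u=np.array([np.cos(np.radians(125)),np.sin(np.radians(125)),0]);C=np.array([.609,-.153,.066])
c=robot.get_calibration('wrist');c['T']=np.load('c6.npy')
e=onz('wrist',318.7,311.5,.086,c);print('foot top',e,(e-C)@u, [(onz('wrist',318.7,220+r/3,.088,c)-C)@u for r in(38,228)])
# stand base near edge row
e=onz('wrist',319,220+282/3,.010,c);print('base edge s',(e-C)@u)
to(C-u*.047,125)
E
```

```text
foot top [ 0.6274 -0.1792  0.086 ] -0.032005621463619544 [np.float64(0.0206476955391398), np.float64(-0.02034296599581932)]
base edge s -0.0723456976048151
t 11.4 at [ 0.612  -0.1573  0.0663] psi 124.95 tilt 0.1282099933698845 w 0.03629327509059304 ff 29.97795985545963 F [-1.1028 -1.5075  5.5714]
 tool shift mm [-41.7777   0.0181   0.3977] twist -0.04826911983188609
```

Both dark rings are symmetric (s = ±20.5 mm) and the grip is at s = −5 mm. The tool can't tilt, so I'll turn the cap in the jaws. I'll lift it, move past the V-block's closed-end side, and lower it so the V-block's edge pushes the mouth side up.

carry_out(increments=[[255,[0,0,-8],0],[255,[0,0,-10],0],[255,[-15,0,0],0],[255,[-20,0,0],0],[255,[-5,0,0],0],[255,[0,0,5],0],[255,[0,0,4],0],[255,[0,0,0],0]])

```text
time: 12.2
tool_pos: [0.6331, -0.1885, 0.0723]
ee_rot: [-3.14, -0.003, 2.181]
wrist_force: [-0.5, 0.6, -3.8]
width: 0.0363
finger_force: 30.0
```

```bash
python3 - <<'E'
from h import *
u=np.array([np.cos(np.radians(125)),np.sin(np.radians(125)),0]);C=np.array([.609,-.153,.066])
to(C-u*.045+[0,0,.0059],125)
cv2.imwrite('pics/s7.png',robot.snapshot('side'))
E
```

```text
t 12.2 at [ 0.6331 -0.1885  0.0723] psi 124.98 tilt 0.2054898846464251 w 0.03626008818798721 ff 29.96634998358786 F [-0.4702  0.5606 -3.7915]
 tool shift mm [-2.1539  0.6229  0.3581] twist -0.01861253121207085
```

carry_out(increments=[[255,[0,0,2],0],[255,[0,0,2],0],[255,[0,0,2],0],[255,[0,0,2],0],[255,[0,0,0],0]])

```text
time: 12.75
tool_pos: [0.6348, -0.1893, 0.0664]
ee_rot: [3.14, 0.0, 2.181]
wrist_force: [0.4, 1.2, -1.3]
width: 0.0363
finger_force: 30.0
```

```bash
python3 - <<'E'
from h import *
u=np.array([np.cos(np.radians(125)),np.sin(np.radians(125)),0]);C=np.array([.609,-.153,.066])
to(C-u*.045+[0,0,-.01],125)
E
```

```text
t 12.75 at [ 0.6348 -0.1893  0.0664] psi 124.95 tilt 0.07989498882618873 w 0.036320040402478215 ff 29.96203814051114 F [ 0.4048  1.2186 -1.2913]
 tool shift mm [-0.4419 -0.3126 10.4414] twist -0.046294422998897744
```

carry_out(increments=[[255,[0,0,2],0],[255,[0,0,2],0],[255,[0,0,2],0],[255,[0,0,2],0],[255,[0,0,2],0],[255,[0,0,0],0]])

```text
time: 13.35
tool_pos: [0.6366, -0.1919, 0.0601]
ee_rot: [3.139, 0.008, 2.18]
wrist_force: [0.4, -2.9, 7.6]
width: 0.0361
finger_force: 30.0
```

```bash
python3 - <<'E'
from h import *
u=np.array([np.cos(np.radians(125)),np.sin(np.radians(125)),0]);C=np.array([.609,-.153,.066])
to(C-u*.045+[0,0,-.011],125)
s=robot.snapshot('side');w=robot.snapshot('wrist')
x,y=proj('side',C-u*.045).astype(int)
cv2.imwrite('pics/c8.png',np.hstack([crop(s,x-35,y-35,70,75,6),crop(w,220,120,168,200,2.25)]))
E
```

```text
t 13.35 at [ 0.6366 -0.1919  0.0601] psi 124.92 tilt 0.49482206585685873 w 0.03605791305523231 ff 30.002675824798644 F [ 0.4036 -2.8515  7.5702]
 tool shift mm [ 2.7242 -0.3409  5.0912] twist -0.07623466988441407
```

View pics/c8.png

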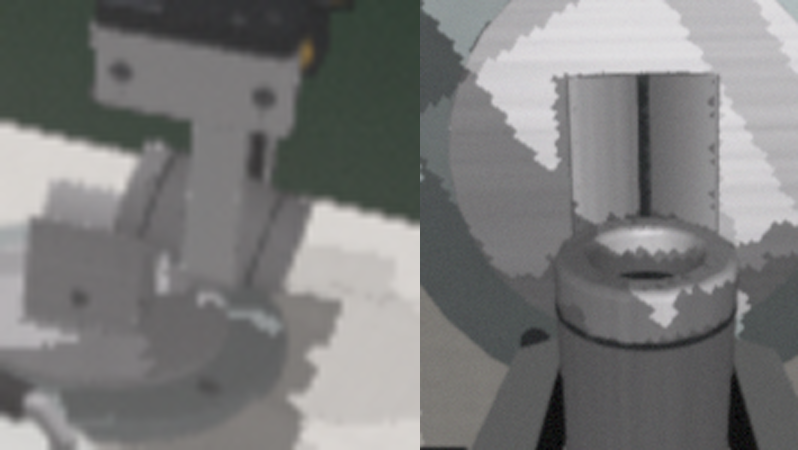

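Side and wrist views: the bored end, its opening in the wrist crop near (645,250), is tipping up against the V-block as planned. That was the last allowed view, so I'll finish by numbers.

carry_out(increments=[[255,[0,0,2],0],[255,[0.5,0,2],0],[255,[1,0,2],0],[255,[1.5,0,2],0],[255,[1.5,0,1.5],0],[255,[1.5,0,1.5],0],[255,[0,0,0],0]])

```text
time: 14.15
tool_pos: [0.6365, -0.1915, 0.052]
ee_rot: [3.136, 0.021, 2.179]
wrist_force: [5.2, -9.3, 9.0]
width: 0.0359
finger_force: 30.0
```

```bash
cat >> h.py <<'E'
u=np.array([np.cos(np.radians(125)),np.sin(np.radians(125)),0]);C=np.array([.609,-.153,.066])
E
python3 - <<'E'
from h import *
to(C-u*.038+[0,0,-.023],125)
E
```

```text
t 14.15 at [ 0.6365 -0.1915  0.052 ] psi 124.86 tilt 1.2280719425213509 w 0.03586041941099433 ff 30.003679178771563 F [ 5.2114 -9.3161  9.0273]
 tool shift mm [ 9.4391 -0.4965  8.8453] twist -0.13782468641016976
```

carry_out(increments=[[255,[1,0,1],0],[255,[1,0,1],0],[255,[1,0,1],0],[255,[2,0,0],0],[255,[2,0,0],0],[255,[0,0,0],0]])

```text
time: 14.75
tool_pos: [0.6355, -0.1899, 0.0506]
ee_rot: [3.134, 0.032, 2.178]
wrist_force: [10.2, -17.5, 7.3]
width: 0.036
finger_force: 30.0
```

```bash
python3 - <<'E'
from h import *
to(C-u*.038+[0,0,-.023],125)
E
```

```text
t 14.75 at [ 0.6355 -0.1899  0.0506] psi 124.79 tilt 1.886045968722372 w 0.036012028484931874 ff 30.00406529463362 F [ 10.153  -17.4565   7.3286]
 tool shift mm [ 7.6855 -0.5694  7.3042] twist -0.20504358375302445
```

carry_out(increments=[[255,[2,0,1],0],[255,[2,0,1],0],[255,[2,0,1],0],[255,[2,0,0],0],[255,[0,0,0],0]])

```text
time: 15.25
tool_pos: [0.6347, -0.1887, 0.0515]
ee_rot: [3.131, 0.047, 2.177]
wrist_force: [14.0, -26.4, 11.3]
width: 0.0362
finger_force: 30.0
```

```bash
cat >> h.py <<'E'
def mouth(k,tag):
    o=robot.get_obs();c=robot.get_calibration('wrist');w=robot.snapshot('wrist');cv2.imwrite(f'pics/{tag}.png',w)
    M=R.from_euler('xyz',o['ee_rot']).as_matrix();P=o['tool_pos']-M[:,2]*.0027
    for t in range(20,101,10):
        a=np.cos(np.radians(t))*M[:,0]-np.sin(np.radians(t))*M[:,2];b=np.sin(np.radians(t))*M[:,0]+np.cos(np.radians(t))*M[:,2]
        f=lambda s,r:proj('wrist',P+a*s+b*r,c)[1].round().astype(int)
        # rows along centre line: ring on upper side, rim near (upper side), hole near, hole far, rim far
        print(t,'ring',f(.0255,-.019),'rim',f(.037,-.019),'hole',f(.037,-.0115),f(.037,.0115),'rimfar',f(.037,.019))
    g=cv2.cvtColor(w,cv2.COLOR_BGR2GRAY);g=g[:,316:324].mean(1).astype(int)
    for i in range(120,340,20): print(i,g[i:i+20])
E
python3 - <<'E'
from h import *
np.set_printoptions(linewidth=200)
to(C-u*.038+[0,0,-.023],125)
mouth(1,'m1')
E
```

```text
t 15.25 at [ 0.6347 -0.1887  0.0515] psi 124.71 tilt 2.73362320634261 w 0.03622069908890356 ff 30.00729680643417 F [ 13.9832 -26.4309  11.2553]
 tool shift mm [ 6.4346 -0.6995  8.1639] twist -0.28900801044099467
20 ring 286 rim 265 hole 253 224 rimfar 216
30 ring 299 rim 282 hole 268 229 rimfar 218
40 ring 313 rim 301 hole 284 237 rimfar 223
50 ring 326 rim 320 hole 301 248 rimfar 232
60 ring 338 rim 338 hole 318 261 rimfar 243
70 ring 348 rim 354 hole 335 276 rimfar 258
80 ring 355 rim 367 hole 349 293 rimfar 274
90 ring 361 rim 377 hole 362 310 rimfar 293
100 ring 364 rim 384 hole 371 327 rimfar 312
120 [219 216 216 218 220 220 218 217 218 219 218 216 215 217 216 219 219 220 219 218]
140 [215 212 215 218 219 219 219 219 221 219 215 212 210 209 210 208 166 100  73  70]
160 [72 74 73 71 69 68 70 72 69 68 68 68 69 70 72 73 70 70 69 69]
180 [69 68 65 65 67 67 65 65 65 65 67 67 68 67 65 65 65 67 66 64]
200 [64 65 65 66 67 68 66 65 66 67 68 66 65 66 68 67 65 64 64 64]
220 [ 62  59  58  57  57  56  63  96 122 131 134 134 135 133 137 139 138 131 130 133]
240 [132 124 113 108 106 105 105 107 103  98  90  83  66  46  40  42  41  41  40  40]
260 [40 41 40 39 39 41 40 41 41 40 41 40 40 38 41 41 46 67 82 85]
280 [85 86 85 85 85 84 87 91 94 94 92 90 86 85 85 83 86 86 85 85]
300 [84 85 85 85 78 60 42 48 72 83 85 85 85 85 85 86 86 86 85 86]
320 [85 86 85 86 84 85 85 86 86 86 85 85 85 84 85 85 85 86 84 86]
```

The mouth sits at about 35° from ring row 306 and rim row 288, consistent with V-groove contact. Sideways force adds little torque at this height, so I'll ease off in x and push down.

carry_out(increments=[[255,[-4,0,2],0],[255,[-4,0,2],0],[255,[-2,0,2],0],[255,[0,0,2],0],[255,[0,0,2],0],[255,[0,0,0],0]])

```text
time: 15.9
tool_pos: [0.6338, -0.187, 0.0384]
ee_rot: [3.135, 0.02, 2.179]
wrist_force: [1.1, -7.3, 17.5]
width: 0.0365
finger_force: 30.0
```

```bash
python3 - <<'E'
from h import *
np.set_printoptions(linewidth=200)
to(C-u*.038+[0,0,-.023],125)
mouth(1,'m2')
E
```

```text
t 15.9 at [ 0.6338 -0.187   0.0384] psi 124.87 tilt 1.2090647685333962 w 0.03648727570442191 ff 30.00608676171396 F [ 1.1046 -7.2693 17.5026]
 tool shift mm [ 3.9403 -0.8215 -4.7125] twist -0.12719372208029256
20 ring 286 rim 265 hole 253 224 rimfar 216
30 ring 299 rim 282 hole 268 229 rimfar 218
40 ring 313 rim 301 hole 284 237 rimfar 223
50 ring 326 rim 320 hole 301 248 rimfar 232
60 ring 338 rim 338 hole 318 261 rimfar 243
70 ring 348 rim 354 hole 335 276 rimfar 258
80 ring 355 rim 367 hole 349 293 rimfar 274
90 ring 361 rim 377 hole 362 310 rimfar 293
100 ring 364 rim 384 hole 371 327 rimfar 312
120 [221 221 221 220 221 219 217 217 218 219 219 218 217 218 219 218 217 216 216 217]
140 [218 219 220 220 219 218 215 215 215 218 220 219 218 219 220 220 217 213 211 210]
160 [210 211 202 150  83  71  71  73  75  73  70  68  68  69  70  69  67  67  66  67]
180 [68 69 71 70 68 68 66 66 67 66 63 64 64 66 63 62 62 62 63 65]
200 [66 66 67 65 62 64 65 65 62 62 62 63 66 68 69 69 66 66 66 66]
220 [65 64 64 65 66 64 61 63 61 62 63 64 66 64 63 61 59 58 58 61]
240 [ 61  60  59  58  56  59  76  85  87  92 113 128 132 127 118 111 109 110 110 112]
260 [113 126 132 124 111 101  92  84  80  78  78  79  68  53  45  42  41  42  42  40]
280 [42 44 42 42 42 42 41 43 41 41 42 42 43 42 41 42 42 44 43 41]
300 [42 42 44 41 41 43 43 43 41 43 43 43 43 43 43 42 43 43 47 66]
320 [80 86 89 90 90 90 90 91 89 90 90 90 92 95 95 92 89 85 80 77]
```

It moved through to about 60°. Now I push toward the V-block; its edge is well above the pivot.

carry_out(increments=[[255,[2,0,0],0],[255,[3,0,0],0],[255,[3,0,0],0],[255,[3,0,0],0],[255,[3,0,0],0],[255,[0,0,0],0]])

```text
time: 16.55
tool_pos: [0.6331, -0.1861, 0.0397]
ee_rot: [3.131, 0.048, 2.177]
wrist_force: [18.6, -30.6, 3.9]
width: 0.0365
finger_force: 30.0
```

```bash
python3 - <<'E'
from h import *
np.set_printoptions(linewidth=200)
to(C-u*.038+[0,0,-.023],125)
mouth(1,'m3')
E
```

```text
t 16.55 at [ 0.6331 -0.1861  0.0397] psi 124.71 tilt 2.8060108612109946 w 0.03652299997067689 ff 30.007385074859485 F [ 18.6304 -30.5775   3.9186]
 tool shift mm [ 2.8101 -0.731  -3.4112] twist -0.2891880684049397
20 ring 286 rim 264 hole 253 224 rimfar 216
30 ring 299 rim 282 hole 267 229 rimfar 218
40 ring 313 rim 301 hole 284 237 rimfar 223
50 ring 326 rim 320 hole 301 247 rimfar 232
60 ring 337 rim 338 hole 318 261 rimfar 243
70 ring 347 rim 354 hole 334 276 rimfar 257
80 ring 355 rim 367 hole 349 293 rimfar 274
90 ring 361 rim 377 hole 361 310 rimfar 292
100 ring 364 rim 384 hole 371 327 rimfar 311
120 [220 220 220 220 220 219 216 214 216 218 218 219 217 216 217 217 217 215 214 214]
140 [215 215 218 220 219 218 216 213 212 214 218 218 217 217 218 219 218 214 211 208]
160 [207 209 207 181 123  72  68  68  70  71  72  71  68  68  68  69  70  68  67  68]
180 [68 69 71 73 71 69 68 69 69 68 68 66 66 65 66 66 64 65 63 65]
200 [67 68 67 66 65 65 65 66 66 64 64 63 66 67 68 68 65 65 63 66]
220 [65 65 64 65 65 66 64 64 65 65 64 62 62 62 60 61 60 61 60 60]
240 [ 59  59  57  57  55  56  70  83  85  82  88  98 106 107 108 110 108 104  99  97]
260 [95 95 99 96 89 84 81 79 78 78 79 78 72 56 46 43 42 42 43 43]
280 [42 42 42 42 43 43 43 42 42 43 43 41 42 42 42 42 42 42 43 41]
300 [42 42 42 43 42 42 42 44 42 43 42 41 42 43 43 42 44 42 46 65]
320 [80 86 89 90 89 91 90 90 90 90 89 89 91 97 96 92 90 85 80 79]
```

At about 61° the closed end's corner is under the pivot line. Pressing it on flat bench while dragging toward −x should bring it upright, so I move to the free bench between stand and cover.

carry_out(increments=[[255,[-6,0,-8],0],[255,[-6,0,-12],0],[255,[-6,0,-20],0],[255,[0,0,-25],0],[255,[0,-25,0],0],[255,[0,-35,0],0],[255,[0,-35,0],0],[255,[0,-15,0],0]])

```text
time: 17.4
tool_pos: [0.5372, -0.2478, 0.0931]
ee_rot: [-3.139, -0.002, 2.179]
wrist_force: [0.1, 0.4, -2.2]
width: 0.0362
finger_force: 30.0
```

carry_out(increments=[[255,[0,0,20],0],[255,[0,0,15],0],[255,[0,0,8],0],[255,[0,0,0],0]])

```text
time: 17.8
tool_pos: [0.5391, -0.2456, 0.0484]
ee_rot: [-3.14, -0.005, 2.182]
wrist_force: [-0.4, -0.6, -3.5]
width: 0.0365
finger_force: 30.0
```

```bash
python3 - <<'E'
from h import *
np.set_printoptions(linewidth=200)
to([.543,-.249,.032],125)
mouth(1,'m4')
E
```

```text
t 17.8 at [ 0.5391 -0.2456  0.0484] psi 125.0 tilt 0.28287212974689385 w 0.036463950276553 ff 29.998815586441197 F [-0.3509 -0.631  -3.5298]
 tool shift mm [-5.1079  1.2445 16.3746] twist 0.0013478506518822542
20 ring 286 rim 265 hole 253 224 rimfar 216
30 ring 299 rim 282 hole 268 229 rimfar 218
40 ring 313 rim 301 hole 284 237 rimfar 223
50 ring 326 rim 320 hole 301 248 rimfar 232
60 ring 338 rim 338 hole 318 261 rimfar 243
70 ring 348 rim 354 hole 334 276 rimfar 258
80 ring 355 rim 367 hole 349 293 rimfar 274
90 ring 361 rim 377 hole 362 310 rimfar 293
100 ring 364 rim 384 hole 371 327 rimfar 312
120 [216 218 217 216 216 216 215 217 219 221 226 233 236 237 236 237 238 238 238 239]
140 [239 238 238 238 238 238 237 237 238 238 238 238 238 238 238 238 237 238 238 238]
160 [238 238 239 239 239 239 239 239 239 239 239 239 238 239 238 238 237 237 238 238]
180 [239 239 239 239 239 239 239 238 238 238 238 237 238 237 238 238 239 240 240 241]
200 [240 241 241 240 240 240 240 241 241 241 242 241 241 241 240 240 240 240 239 237]
220 [227 205 179 158 156 157 158 158 157 156 151 141 133 128 123 123 121 122 123 121]
240 [121 122 121 121 120 121 123 122 119 113 127 148 153 147 137 129 121 117 121 125]
260 [136 152 146 123 109  99  94  92  93  91  88  81  66  51  43  43  43  42  42  41]
280 [42 42 42 43 42 42 43 42 42 42 43 42 42 43 43 42 41 43 43 42]
300 [41 42 42 42 42 44 43 42 43 43 42 43 44 42 43 42 41 43 50 69]
320 [83 87 90 91 90 89 90 90 91 89 89 89 93 97 97 90 88 82 78 77]
```

carry_out(increments=[[255,[0,0,6],0],[255,[0,0,6],0],[255,[0,0,5],0],[255,[0,0,4],0],[255,[-2,0,4],0],[255,[-3,0,3],0],[255,[0,0,0],0]])

```text
time: 18.55
tool_pos: [0.5428, -0.25, 0.0257]
ee_rot: [3.141, -0.002, 2.181]
wrist_force: [-5.4, 5.2, 8.7]
width: 0.036
finger_force: 30.0
```

```bash
python3 - <<'E'
from h import *
np.set_printoptions(linewidth=200)
to([.543,-.249,.024],125)
mouth(1,'m5')
E
```

```text
t 18.55 at [ 0.5428 -0.25    0.0257] psi 124.96 tilt 0.1365942039220076 w 0.03596554530195537 ff 29.997666286071762 F [-5.4088  5.2332  8.6595]
 tool shift mm [0.6479 0.7438 1.6604] twist -0.035608730076504
20 ring 286 rim 264 hole 253 224 rimfar 216
30 ring 299 rim 282 hole 267 229 rimfar 218
40 ring 313 rim 301 hole 284 237 rimfar 223
50 ring 326 rim 320 hole 301 247 rimfar 232
60 ring 337 rim 338 hole 318 261 rimfar 243
70 ring 347 rim 354 hole 334 276 rimfar 257
80 ring 355 rim 367 hole 349 293 rimfar 274
90 ring 361 rim 377 hole 361 310 rimfar 293
100 ring 364 rim 384 hole 371 327 rimfar 312
120 [217 217 218 220 225 231 234 236 238 238 238 238 238 238 237 238 238 237 238 238]
140 [239 238 239 238 238 238 238 238 238 238 238 238 239 239 239 239 239 239 239 239]
160 [239 239 239 240 239 238 239 238 237 237 238 238 238 238 239 240 239 240 239 239]
180 [239 239 239 238 238 238 237 237 237 238 239 239 240 240 240 241 240 240 241 240]
200 [241 241 241 241 241 242 241 241 241 242 241 241 241 240 240 240 240 240 240 240]
220 [240 240 240 241 241 241 234 211 177 160 157 157 154 154 149 138 126 122 121 121]
240 [122 120 122 121 120 121 121 121 112 114 135 156 162 159 151 142 131 123 117 112]
260 [119 131 131 118 106  98  92  93  92  90  86  77  60  45  42  42  43  42  41  41]
280 [42 41 42 43 42 43 42 42 44 42 44 44 41 41 43 43 43 41 41 42]
300 [43 41 43 43 43 43 42 43 44 42 42 42 41 43 41 43 42 43 50 70]
320 [84 88 90 90 91 90 90 89 89 89 90 89 92 96 95 92 88 83 78 78]
```

carry_out(increments=[[255,[-3,0,3],0],[255,[-3,0,3],0],[255,[-3,0,3],0],[255,[-3,0,2],0],[255,[-2,0,0],0],[255,[0,0,0],0]])

```text
time: 19.2
tool_pos: [0.554, -0.2657, 0.0205]
ee_rot: [3.139, 0.01, 2.181]
wrist_force: [-6.3, 2.0, 22.9]
width: 0.0363
finger_force: 30.0
```

```bash
cat >> h.py <<'E'
def rows(tag):
    w=robot.snapshot('wrist');cv2.imwrite(f'pics/{tag}.png',w)
    g=cv2.cvtColor(w,cv2.COLOR_BGR2GRAY)[:,316:324].mean(1).astype(int);np.set_printoptions(linewidth=200)
    for i in range(220,360,20): print(i,g[i:i+20])
E
python3 - <<'E'
from h import *
to([.543,-.249,.024],125)
rows('m6')
E
```

```text
t 19.2 at [ 0.554  -0.2657  0.0205] psi 124.94 tilt 0.6080586682112917 w 0.036280688993803774 ff 29.99218386481516 F [-6.2937  2.0337 22.8637]
 tool shift mm [19.9066  0.5585 -3.6837] twist -0.059206568472703225
220 [242 241 240 240 237 225 201 170 155 152 152 148 143 132 124 122 121 123 123 121]
240 [121 121 121 121 121 120 121 120 120 120 116 105 104 111 113 117 121 123 125 126]
260 [127 128 128 127 127 132 130 122 116 106  90  74  62  59  57  54  52  49  48  45]
280 [46 46 46 47 46 47 46 47 46 46 47 46 46 48 47 46 47 46 46 46]
300 [46 45 46 47 45 47 47 47 46 46 47 47 46 47 47 46 46 49 47 47]
320 [ 47  48  46  47  47  46  47  53  63  67  70  72  82  87  92  99 104 105 105 105]
340 [105 105 104 103 104 103 102  98  93  93 132 190 215 216 211 161  78  43  42  42]
```

carry_out(increments=[[255,[-3,0,2],0],[255,[-3,0,2],0],[255,[-3,0,0],0],[255,[-3,0,0],0],[255,[-3,0,0],0],[255,[0,0,0],0]])

```text
time: 19.85
tool_pos: [0.5616, -0.2765, 0.0143]
ee_rot: [3.139, 0.006, 2.18]
wrist_force: [-5.2, 2.3, 17.2]
width: 0.0364
finger_force: 31.6
```

```bash
python3 - <<'E'
from h import *
to([.543,-.249,.024],125)
rows('m7')
E
```

```text
t 19.85 at [ 0.5616 -0.2765  0.0143] psi 124.93 tilt 0.35877120301110077 w 0.03637403869022222 ff 31.587921959830112 F [-5.153   2.2899 17.1672]
 tool shift mm [33.1974  0.5173 -9.8447] twist -0.07049543484038168
220 [240 240 239 239 239 239 238 239 238 235 222 209 202 191 173 155 152 147 142 137]
240 [128 113  89  66  60  65  70  70  71  70  70  71  71  71  71  72  69  70  64  55]
260 [ 59  69  71  71  74  83  94 102 110 115 122 130 131 130 129 129 127 127 125 125]
280 [123 123 118 112  99  72  48  44  43  46  43  44  44  45  45  44  43  44  43  44]
300 [44 45 45 43 44 44 43 44 44 42 43 44 43 44 44 43 42 44 44 43]
320 [44 44 42 44 43 41 43 44 43 44 44 46 43 43 46 61 69 71 72 71]
340 [71 71 71 71 73 77 80 86 92 94 95 95 93 93 91 74 48 40 41 42]
```

The cap is about 78° up with its foot on the bench and the fingertips at the bench. A 38 mm cylinder tilted 12° rights itself, so I ease the push, release, and regrip it higher.

carry_out(increments=[[255,[2,0,-4],0],[255,[2,0,-4],0],[255,[0,0,-2],0],[255,[0,0,0],0]])

```text
time: 20.3
tool_pos: [0.5571, -0.2713, 0.0174]
ee_rot: [-3.141, -0.001, 2.181]
wrist_force: [1.0, 0.3, -2.8]
width: 0.0361
finger_force: 30.0
```

```bash
python3 - <<'E'
from h import *
to([.543,-.249,.024],125)
rows('m8')
E
```

```text
t 20.3 at [ 0.5571 -0.2713  0.0174] psi 124.96 tilt 0.04283224277521656 w 0.036050351306476734 ff 29.999137814300525 F [ 0.9876  0.3308 -2.7968]
 tool shift mm [26.3552  1.1741 -6.5931] twist -0.04016043416231696
220 [237 237 238 239 239 240 240 241 240 230 209 187 161 155 155 154 152 146 137 129]
240 [123 118 101  75  60  62  70  71  70  70  72  70  71  70  69  70  71  69  59  53]
260 [ 64  70  70  71  79  90  99 103 111 120 128 131 131 130 128 128 127 127 127 125]
280 [124 121 114 108  86  56  43  44  44  44  43  43  45  44  45  44  46  44  44  44]
300 [43 45 45 44 45 44 45 44 44 46 42 43 42 44 44 44 45 44 43 43]
320 [44 45 43 43 45 45 43 44 43 44 44 45 43 46 49 62 70 71 71 71]
340 [71 72 72 73 75 78 82 88 92 94 94 94 94 93 91 73 47 39 41 42]
```

```bash
python3 - <<'E'
from h import *
from scipy.optimize import least_squares
o=robot.get_obs();c=robot.get_calibration('wrist')
M=R.from_euler('xyz',o['ee_rot']).as_matrix()
def res(p,obs):
    t,m,x=p; a=np.cos(t)*M[:,0]-np.sin(t)*M[:,2];b=np.sin(t)*M[:,0]+np.cos(t)*M[:,2]
    P=o['tool_pos']+M[:,0]*x
    f=lambda s,r:proj('wrist',P+a*(m+s)+b*r,c)[1]
    return [f(-.0115,.019)-obs[0],f(0,.019)-obs[1],f(0,.0115)-obs[2],f(0,-.0115)-obs[3]]
for obs in((258.7,264,284,335),(258.7,264,284,347)):
    for t0 in(70,95):
        r=least_squares(res,[np.radians(t0),.04,0],args=(obs,),x_scale=[.1,.01,.01]);print(np.degrees(r.x[0]),r.x[1:]*1000,r.fun)
E
```

```text
85.28720420005887 [32.703   5.7034] [-0.1259  1.0251 -1.2125  0.3039]
85.28720559372336 [32.703   5.7034] [-0.1259  1.0251 -1.2125  0.3039]
80.68017851458784 [52.0094  6.5879] [ 0.0557 -0.3858  0.4451 -0.1102]
80.68017827738228 [52.0094  6.5879] [ 0.0557 -0.3858  0.4451 -0.1102]
```

The fit gives θ ≈ 81° with the foot about 2 mm over the bench. I lower 2 mm and open.

carry_out(increments=[[255,[0,0,2.5],0],[255,[0,0,0],0],[130,[0,0,0],0],[130,[0,0,0],0],[130,[0,0,0],0],[110,[0,0,-5],0],[110,[0,0,-10],0],[110,[0,0,-10],0]])

```text
time: 21.15
tool_pos: [0.5575, -0.2716, 0.0416]
ee_rot: [3.141, 0.001, 2.181]
wrist_force: [0.3, -0.2, -0.1]
width: 0.0532
finger_force: 0.0
```

```bash
python3 - <<'E'
from h import *
to([.543,-.249,.024],125)
rows('m9')
o=robot.get_obs();c=robot.get_calibration('wrist')
# upright cap standing on bench at offset x: predicted rows
M=R.from_euler('xyz',o['ee_rot']).as_matrix()
for x in(0,.003,.006,.009,.012):
    B=o['tool_pos'].copy()+M[:,0]*x;B[2]=0
    print(x,[int(proj('wrist',B+[0,0,z]+M[:,0]*r,c)[1].round()) for z,r in((.0525,.019),(.064,.019),(.064,.0115),(.064,-.0115),(.064,-.019))])
E
```

```text
t 21.15 at [ 0.5575 -0.2716  0.0416] psi 124.95 tilt 0.035470173009454035 w 0.05315170565984511 ff 0.0 F [ 0.2543 -0.1658 -0.0594]
 tool shift mm [26.8279  1.0216 17.5911] twist -0.04956037731859908
220 [240 241 240 240 240 240 239 238 235 220 170 101  77  66  68  76  77  77  78  77]
240 [77 76 76 77 77 76 76 76 76 76 75 75 76 74 66 56 62 73 75 76]
260 [ 76  76  83  93 101 116 123 122 118 117 115 109  99  94  91  91  89  86  70  49]
280 [44 44 42 44 43 43 43 43 43 41 43 44 43 43 42 43 45 42 43 44]
300 [44 43 43 43 44 43 43 44 44 42 42 42 43 43 43 54 67 74 75 74]
320 [ 74  73  74  75  76  80  86  92  96  95  93  92  91  91  91  90  90  91 110 179]
340 [215 218 218 218 219 218 219 219 218 218 217 216 215 216 212 162  80  40  41  42]
0 [266, 275, 291, 336, 351]
0.003 [260, 268, 284, 331, 345]
0.006 [254, 262, 278, 325, 339]
0.009 [248, 255, 272, 319, 334]
0.012 [242, 249, 265, 313, 328]
```

The rows (ring 255, rim 262.5, hole 278–325, rim 338) match an upright cap standing 6 mm ahead in x. I regrip it at mid-height and refine the anvil from the stored pictures.

carry_out(increments=[[110,[6,0,5],0],[110,[0,0,6],0],[110,[0,0,0],0],[255,[0,0,0],0],[255,[0,0,0],0],[255,[0,0,0],0],[255,[0,0,0],0],[255,[0,0,0],0]])

```text
time: 22.0
tool_pos: [0.5539, -0.2666, 0.0293]
ee_rot: [-3.142, -0.0, 2.181]
wrist_force: [0.2, -0.6, -1.5]
width: 0.0363
finger_force: 30.0
```

```bash
python3 - <<'E'
from h import *
c=robot.get_calibration('wrist')
c['T']=np.array([[0.9069,0.408,0.1051,0.5578],[0.4213,-0.8779,-0.2275,-0.0516],[-0.0006,0.2506,-0.9681,0.4935],[0,0,0,1]])
w=cv2.imread('pics/w1.png');t=cv2.imread('pics/top0.png')
for n,im,(x0,y0,x1,y1),cc in(('wrist',w,(285,0,365,75),c),('top',t,(295,212,332,248),None)):
    g=im[y0:y1,x0:x1].max(2);m=(g<cv2.threshold(g,0,255,cv2.THRESH_OTSU)[0]).astype(np.uint8)
    k=max(cv2.findContours(m,0,1)[0],key=cv2.contourArea);e=cv2.fitEllipse(cv2.convexHull(k));u_,v_=e[0][0]+x0,e[0][1]+y0
    print(n,(u_,v_),e[1],onz(n,u_,v_,.010,cc))
to([.5027,.0735,.16],125)
E
```

```text
wrist (323.2577362060547, 33.06302261352539) (25.038921356201172, 31.89029312133789) [0.502  0.0767 0.01  ]
top (312.9074077606201, 230.64113807678223) (27.098312377929688, 27.734567642211914) [0.4992 0.0728 0.01  ]
t 22.0 at [ 0.5539 -0.2666  0.0293] psi 124.95 tilt 0.008607447185262518 w 0.036264443075484015 ff 29.99961210663943 F [ 0.171  -0.5514 -1.5065]
 tool shift mm [ 308.0973  152.8922 -130.6959] twist -0.049952443628598076
```

carry_out(increments=[[255,[0,0,-15],0],[255,[0,0,-30],0],[255,[0,0,-35],0],[255,[0,0,-30],0],[255,[0,0,-20],0],[255,[0,0,0],0],[255,[15,10,0],0],[255,[30,18,0],0]])

```text
time: 22.8
tool_pos: [0.5499, -0.2135, 0.157]
ee_rot: [-3.14, -0.003, 2.178]
wrist_force: [0.3, 0.7, -4.1]
width: 0.0367
finger_force: 30.0
```

carry_out(increments=[[255,[38,23,0],0],[255,[40,25,0],0],[255,[40,25,0],0],[255,[40,25,0],0],[255,[30,18,0],0],[255,[15,9,0],0],[255,[0,0,0],0],[255,[0,0,0],0]])

```text
time: 23.6
tool_pos: [0.5359, 0.025, 0.1578]
ee_rot: [-3.139, -0.002, 2.182]
wrist_force: [0.8, 0.5, -3.2]
width: 0.0363
finger_force: 30.0
```

```bash
python3 - <<'E'
from h import *
to([.502,.0735,.16],125)
c=robot.get_calibration('wrist');np.save('ca.npy',c['T']);w=robot.snapshot('wrist');cv2.imwrite('pics/a1.png',w)
p=proj('wrist',[.502,.0735,.062],c);q=proj('wrist',[.502,.0735,.012],c);print('pred',p,q)
x,y=int(p[0]),int(p[1]);g=cv2.cvtColor(w,cv2.COLOR_BGR2GRAY)
np.set_printoptions(linewidth=220)
y0=max(0,y-34);print(y0,x-40);print(g[y0:y+34:3,x-40:x+42:3])
E
```

```text
t 23.6 at [0.5359 0.025  0.1578] psi 125.04 tilt 0.18914904380194578 w 0.03632427868877728 ff 29.999173267947864 F [ 0.8106  0.5165 -3.2464]
 tool shift mm [59.1365  0.0525 -2.1468] twist 0.037387722371221344
pred [321.2402 168.2475] [321.1924 165.1494]
134 281
[[218 219 216 218 165 187 186 188 185 184 185 187 190 191 146 103 102 110 193 193 191 189 189 189 180 237 239 240]
 [217 219 207 145 154 175 187 185 187 187 184 186 188 189 189 123 105 169 190 189 190 187 186 190 190 180 239 239]
 [219 217 123 154 156 155 160 185 183 185 181 186 187 189 192 189 189 189 189 190 189 187 188 188 189 190 218 239]
 [220 170 146 154 152 153 152 155 183 183 181 184 184 191 190 189 192 190 188 189 191 188 188 192 186 187 175 235]
 [219 155 152 153 151 151 152 154 156 170 184 185 188 189 191 189 192 190 187 191 188 190 188 189 187 188 188 187]
 [217 140 149 154 153 154 155 155 156 155 158 180 138  85  85  90 152 185 188 186 189 189 192 189 186 188 191 180]
 [168 177 156 153 154 154 156 152 155 153 143  58  63  70  67  70  70  82 168 187 189 188 189 188 191 192 193 190]
 [138 186 169 127 125 156 154 154
[... 1107 characters left out ...]
 185 190]
 [237 227 175 183 185 184 181 180 179 183 183 183 185 182 184 180 155 156 154 158 157 156 156 160 163 182 175 239]
 [239 237 147 182 180 182 182 181 182 181 187 185 187 186 185 182 161 154 156 158 155 163 159 159 160 155 217 240]
 [237 236 238 191 182 186 185 183 185 180 184 183 182 182 184 182 183 174 157 160 157 158 162 159 157 151 220 224]
 [236 237 240 238 161 182 184 183 181 181 178 138  97 108 181 181 185 186 180 162 157 160 160 157 147 217 216 220]
 [174 239 239 239 232 171 181 181 182 180 177  98  98  98 151 185 183 183 187 185 170 157 160 164 217 218 219 219]
 [151 172 240 236 237 219 146 167 180 177 176 130  97  97 175 182 182 187 181 182 182 171 178 181 178 135 208 184]]
```

The anvil's button is at (324,168.5) against a predicted (321,168), so it lies 2 mm further along tool y. I move over it and check the cap's hold.

carry_out(increments=[[255,[15,0.5,0],0],[255,[25,1,0],0],[255,[15,0.5,10],0],[255,[4,0,20],0],[255,[0,0,20],0],[255,[0,0,6],0],[255,[0,0,0],0],[255,[0,0,0],0]])

```text
time: 24.45
tool_pos: [0.5055, 0.0737, 0.1043]
ee_rot: [3.14, 0.001, 2.18]
wrist_force: [0.5, -0.7, -2.4]
width: 0.0363
finger_force: 30.0
```

```bash
python3 - <<'E'
from h import *
to([.5037,.0747,.0913],125)
rows('a2')
o=robot.get_obs();c=robot.get_calibration('wrist');M=R.from_euler('xyz',o['ee_rot']).as_matrix();X=M[:,0];Z=-M[:,2]
for x in(-.003,0,.003):
    B=o['tool_pos']-Z*.0293+X*x
    print(x,[int(proj('wrist',B+Z*z+X*r,c)[1].round()) for z,r in((.0525,.019),(.064,.019),(.064,.0115),(.064,-.0115),(.064,-.019))])
E
```

```text
t 24.45 at [0.5055 0.0737 0.1043] psi 124.91 tilt 0.07284914365630032 w 0.03633977676071535 ff 29.99934093654807 F [ 0.4811 -0.7151 -2.3816]
 tool shift mm [ 1.9142 -0.925  13.0402] twist -0.09210454014846903
220 [110 110 111 111 109 105  83  52  40  41  44  42  44  43  42  40  39  37  36  38]
240 [36 36 35 36 36 41 62 73 74 68 59 65 75 76 76 76 75 75 75 76]
260 [77 75 74 74 73 74 75 73 74 73 74 74 74 74 74 72 66 50 54 68]
280 [74 74 74 73 74 74 77 81 86 91 98 99 95 92 90 92 91 92 90 92]
300 [92 90 86 71 50 43 44 42 43 43 42 43 43 44 44 43 43 43 42 42]
320 [42 43 44 42 42 44 42 44 43 43 43 43 45 43 44 42 44 42 43 45]
340 [51 66 74 74 75 75 74 75 73 74 74 76 79 82 86 73 48 39 41 41]
-0.003 [284, 294, 311, 361, 376]
0 [277, 288, 305, 354, 370]
0.003 [271, 281, 298, 348, 364]
```

The rows match a centred upright cap. I lower to a light contact.

carry_out(increments=[[255,[2,-1,4],0],[255,[0,0,4],0],[255,[0,0,3],0],[255,[0,0,1],0],[255,[0,0,1],0],[255,[0,0,1],0],[255,[0,0,1],0],[255,[0,0,0],0]])

```text
time: 25.3
tool_pos: [0.5028, 0.0749, 0.0912]
ee_rot: [-3.142, 0.0, 2.181]
wrist_force: [-5.4, -0.7, 10.0]
width: 0.0363
finger_force: 30.0
```

```bash
python3 - <<'E'
from h import *
to([.5037,.0747,.0913],125)
E
```

```text
t 25.3 at [0.5028 0.0749 0.0912] psi 124.96 tilt 0.010497410866763084 w 0.036270225345839666 ff 30.001742659774845 F [-5.3964 -0.6908 10.048 ]
 tool shift mm [-0.6688  0.5982 -0.1245] twist -0.04015295533048402
```

carry_out(increments=[[255,[0,0,0],0],[255,[0,0,0],0],[255,[0,0,0],0],[255,[0,0,0],0],[255,[0,0,0],0]])

```text
time: 25.8
tool_pos: [0.5028, 0.0749, 0.0911]
ee_rot: [3.142, 0.0, 2.181]
wrist_force: [-7.2, -0.8, 10.9]
width: 0.0363
finger_force: 30.0
```

```bash
python3 - <<'E'
from h import *
to([.5037,.0747,.0913],125)
rows('a3')
o=robot.get_obs();c=robot.get_calibration('wrist');M=R.from_euler('xyz',o['ee_rot']).as_matrix();X=M[:,0];Z=-M[:,2]
B=o['tool_pos']-Z*.0293
print([int(proj('wrist',B+Z*z+X*r,c)[1].round()) for z,r in((.0525,.019),(.064,.019),(.064,.0115),(.064,-.0115),(.064,-.019))])
t2=cv2.imread('pics/t2.png');t=robot.snapshot('side');s5=cv2.imread('pics/s5.png')
p=proj('side',[.413,-.311,.05]).astype(int);d=cv2.absdiff(t,s5)[p[1]-60:p[1]+60,p[0]-60:p[0]+60];print('cover change',d.mean())
E
```

```text
t 25.8 at [0.5028 0.0749 0.0911] psi 124.96 tilt 0.009676902790875337 w 0.036303589631615014 ff 30.00172155604887 F [-7.1599 -0.7586 10.8832]
 tool shift mm [-0.6868  0.6013 -0.1521] twist -0.04007345727266909
220 [102 107 109 109 109 108 109 108 104 100  99 100  99  91  67  41  39  41  41  41]
240 [41 40 42 41 40 45 62 74 73 69 60 66 75 75 77 77 76 75 76 76]
260 [75 74 75 74 74 74 74 74 74 75 74 74 73 74 73 72 65 50 54 68]
280 [73 74 74 74 74 73 76 81 85 91 97 98 94 91 91 91 91 91 91 92]
300 [91 91 88 71 52 42 42 44 43 42 42 43 43 43 44 43 42 43 43 43]
320 [43 43 42 44 42 43 42 44 42 42 42 43 42 43 44 44 43 45 43 44]
340 [51 68 73 75 74 75 75 75 75 75 74 76 80 83 87 75 48 40 42 43]
[277, 288, 305, 354, 370]
cover change 8.018935185185185
```

```bash
python3 -c "
from bench import robot
print(robot.close_job())"
```

```text
the job is handed in; nothing more can be done
None
```

I handed the job in at 25.8 s. By my measurements the cap is held upright with its hole up, its closed end bearing on the grey anvil with about 13 N. The cover was set down upright on the bench about 0.25 m from the stand; I had no picture views left to recheck it, and the judge's verdict wasn't shown.

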